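# Put the cup-top coffee dripper back together

### The arm

A 7-joint arm with a two-finger parallel gripper is mounted at the origin on a cart in front of the work surface, level with it; the furniture and walls round the work are solid. World frame = base frame: x ahead of the robot, y to its left, z up, the work surface at z = 0. Lengths are in m, angles in degrees, forces in N, time in s.
With the tool pointing down it reaches from about 0.35 to 0.775 m from the base axis. Payload 3.1 kg.
Tool frame: the origin (TCP) lies on the centre line of the jaws, within the pads' length; the fingertips stand 17 mm ahead of it and the grasp point (between the pads) lies 2 mm behind it (robot.tip_reach is the distance from the TCP to the fingertips, in m); z points along the fingers, y is the line along which they close (so a half turn about z gives the same grasp; the last joint's range is limited). The gripper opens to 85 mm and grips with 20 to 120 N. Pads are 22 mm wide; open, the fingers measure 114 mm over their backs; the gripper's body (76 mm by 85 mm) begins 54 mm behind the grasp point. The pads swing forward as they close: fully open they stand 13 mm farther back than shut.
Start: joints at [-71.431, 17.813, 0.802, 86.603, -0.252, 75.585, -1.558], TCP at [0.197, 0.514, 0.248] pointing down, gripper open.
Joint ranges: [-154.91, 154.91], [-16.99, 109.72], [-72.82, 74.43], [7.12, 147.25], [-82.49, 262.49], [11.32, 116.49], [-174.64, 174.64]. Speed limits (degrees/s): [159.86, 159.86, 180, 180, 180, 180, 180].

### API

Orientations are given as [roll, pitch, yaw] about the fixed x, y, z axes, in that order (R = Rz(yaw) Ry(pitch) Rx(roll)).
In Python, from station import robot, fingers, vision, workorder, recognise gives the robot as it stands. Calls block until the motion is done:
- robot.move_to(position, orientation): joint-space move of the TCP to a pose.
- robot.line_to(position, orientation=None, velocity=0.15, f_stop=None): straight line of the TCP; orientation=None keeps the orientation; velocity is the mean speed in m/s. With f_stop (N) it stops when the force on the tool has changed by that much, and returns True; else False.
- robot.move_j(angles): joint-space move.
- fingers.gripper_to(opening, force=None): opening from 0.0 (shut) to 1.0 (fully open); force is the grip in N (None keeps the last); returns when the fingers have stopped.
- robot.pause(seconds).
- robot.inverse_kinematics(position, orientation): joint angles nearest the present ones, or None.
- vision.grab_frame(name): name is "scene" or "top" or "wrist"; returns the picture (420x560x3 uint8, red, green, blue); there is no depth.
- vision.calibration(name): a dict with "mtx" (3x3 intrinsics, pixels), "extrinsics" (4x4, takes a point from world to camera coordinates); the wrist camera has in their place "T_tool_cam" (4x4, takes a point from camera to tool coordinates, whose origin is the TCP and whose axes are the flange's). Camera axes: x right, y up, looking along -z (the intrinsics and any distortion apply to the point x, -y, -z); pixel columns grow to the right and rows downward; lengths in m; the calibration is good to about 2 mm. The wrist camera is an equidistant fisheye: a pixel r from the principal point sees the ray r / f radians off the axis. A picture is of the moment at which its call begins: read the wrist's pose just before it. calibration takes no time and is no camera call.
A pose or a line that the arm cannot do raises robot.PlanningError and nothing moves.
- workorder.close_job(): hands the job in; it is judged then, once.
Trained networks look in the newest picture that a camera, given by its name, has taken for a name from the list of things; names that differ only in an ending like _2 or _b are one class to them, and where a whole thing is asked for, a point or a joint stands for the part that bears it (a point fixed in the world has none). Each returns a list of dicts, best first, with "p" (0 to 1); they miss things now and then, are a little off and sometimes report something else, mostly with a low value. They report only what shows in the picture. A call takes as long as a camera call. They do not tell look-alikes from the thing itself.
- recognise(label, camera): "rect" ([centre column, centre row, width, height] in pixels, round what is visible of it).
Readings, each from a call of its own:
- robot.current_time_s(): time.
- robot.current_joint_positions(): joint angles.
- robot.current_dq(): joint speeds.
- robot.current_joint_torque(): joint torques, N m.
- robot.current_tool_pos(): TCP position.
- robot.current_eef_rot(): TCP orientation.
- robot.current_contact_force(): force on the tool from outside, world axes, zero at the start.
- robot.current_torque(): the same for the moment, N m.
- robot.current_finger_gap(): opening from 0.0 (shut) to 1.0 (fully open).
- robot.current_gripper_force(): force on a finger pad.
Only numpy, scipy, OpenCV 4.12 (cv2) and the standard library are available. Lean on these libraries where they do the work, as an engineer would, in place of code of your own. Each camera call takes 0.05 s, during which the arm holds its last target. There are 200 camera calls.

### The job

The single-cup coffee dripper has been washed; put it back together on its cup for the next order. Stand the black-patterned cup in the blue saucer, then seat the steel filter on the cup's mouth, then lower the press into the filter until it lies on the bottom, and last cap the filter with its lid, each part upright and fully home. Set things down gently, and leave the bell and the jam jar where they stand.

Things in the scene. Friction and masses are not known exactly. Their poses are not given: they have to be found in the camera images.
- saucer: Blue ceramic saucer with a white line round the rim and the well, 124 mm across, 14 mm high, heavy, it does not slide. Its origin is the middle of its underside, on the counter. The well in its middle is flat, 5 mm above the counter, and 80 mm across; outside it the rim rises to 14 mm. z up. The cup standing in it has its point 36 mm above the origin.
- cup_center (a point): The cup to use: white handleless cup covered outside with black dashes, the only cup on the counter, 58 mm across and 62 mm high, foot 52 mm across; round open mouth 50 mm wide. Weighs about 0.14 kg. The point is its centre, 31 mm above its underside; z points up to the mouth.
- filter_center (a point): Steel filter, 48 mm high, 0.13 kg. From below: foot 38 mm wide, 8 mm high (goes in the cup's mouth); flange 90 mm wide, 3 mm thick, ears to 54 mm from the middle (rests on the cup's rim); round open chamber 63 mm wide outside, 58 inside, from flange to rim, floor 11 mm above the foot's underside; grasp across it. Point: centre, 24 mm above the underside; z up. Seated: 47 mm above the cup's point.
- press_center (a point): Steel press: perforated flat disc 48 mm wide, 3 mm thick, with a 7 mm upright stem ending in a steel grip 14 mm wide, 36 to 50 mm above the underside. 50 mm high, 0.07 kg. Fits loosely in the filter's chamber; its grip then stands 13 mm above the chamber's rim. Point: on the stem, 25 mm above the underside; z up. Seated: 12 mm above the filter's point.
- lid_center (a point): Steel lid, a stepped hat: skirt 77 mm wide outside, 69 to 73 inside, 10 mm deep, goes over the filter's chamber; the shoulder inside it rests on the chamber's rim; hollow crown 53 mm wide up to 30 mm; black round grip 16 mm wide from 30 to 46 mm above the underside. 46 mm high, 0.08 kg. Point: on the axis, 23 mm above the underside; z up. Seated: 37 mm above the filter's point.
- bell_center (a point): Counter bell: bright metal dome on a wide black foot, 83 mm across, 62 mm high, small button on top: leave it alone. The point is its centre, 31 mm above its underside.
- jam_jar_center (a point): Jar of red jam with a yellow lid, 60 mm across, 70 mm high: leave it alone. The point is its centre, 35 mm above its underside.
There are look-alikes about, which are no part of the job. Leave any orange look-alike of the saucer alone.

How it is judged:
By the outcome, as a careful person would: the job done as asked, in the order asked, and still so for the second after the job is handed in, with the robot touching nothing.
It also fails if it takes over 120 s, if anything falls off the work surface, if the arm or the gripper's body presses on something with over 40 N, if the wrist force passes 120 N, or if a joint passes its speed limit or range.

## Working session

There is one attempt and no reset: what is moved stays moved. The work goes in short steps, each a Python script; the robot and the scene stay as the last script left them, time stands still between calls to the robot, and variables do not carry over. Pictures are saved under pics/ and viewed, at most 14 in all, crops included, and the job is handed in when it is done.

```bash
ls; mkdir -p pics; python3 - <<'E'
from station import robot, fingers, vision, workorder, recognise
import cv2, numpy as np
np.set_printoptions(precision=4,suppress=True)
for c in ["scene","top"]:
    cv2.imwrite(f"pics/{c}0.png",cv2.cvtColor(vision.grab_frame(c),cv2.COLOR_RGB2BGR))
    k=vision.calibration(c);print(c,k)
    for n in ["saucer","cup_center","filter_center","press_center","lid_center","bell_center","jam_jar_center"]:
        print(n,[(np.round(d["rect"]).tolist(),round(d["p"],2)) for d in recognise(n,c)][:4])
print(vision.calibration("wrist"),robot.current_eef_rot(),robot.current_time_s())
E
```

```text
pics
scene {'mtx': array([[521.1957,   0.    , 281.0113],
       [  0.    , 521.1957, 203.2819],
       [  0.    ,   0.    ,   1.    ]]), 'extrinsics': array([[-0.6372, -0.7707,  0.0014,  0.2139],
       [ 0.3095, -0.2543,  0.9163, -0.2512],
       [-0.7058,  0.5843,  0.4006, -1.1658],
       [ 0.    ,  0.    ,  0.    ,  1.    ]])}
saucer [([320.0, 226.0, 42.0, 17.0], 0.93), ([416.0, 193.0, 20.0, 10.0], 0.59)]
cup_center [([260.0, 208.0, 17.0, 23.0], 0.87)]
filter_center [([211.0, 224.0, 36.0, 27.0], 0.94)]
press_center [([168.0, 281.0, 20.0, 27.0], 0.63)]
lid_center [([265.0, 241.0, 23.0, 19.0], 0.88)]
bell_center [([162.0, 250.0, 31.0, 25.0], 0.64)]
jam_jar_center [([221.0, 255.0, 22.0, 36.0], 0.59)]
top {'mtx': array([[533.7854,   0.    , 284.0541],
       [  0.    , 533.7854, 206.4877],
       [  0.    ,   0.    ,   1.    ]]), 'extrinsics': array([[-0.0253, -0.9995, -0.0178, -0.116 ],
       [ 0.9931, -0.0271,  0.1137, -0.4912],
       [-0.1141, -0.0148,  0.9934, -1.8788],
       [ 0.    ,  0.    ,  0.    ,  1.    ]])}
saucer [([302.0, 232.0, 38.0, 40.0], 0.94)]
cup_center [([280.0, 181.0, 20.0, 15.0], 0.63), ([184.0, 189.0, 23.0, 24.0], 0.39)]
filter_center [([228.0, 182.0, 29.0, 19.0], 0.77)]
press_center [([165.0, 236.0, 10.0, 14.0], 0.65), ([254.0, 224.0, 21.0, 21.0], 0.33), ([283.0, 181.0, 17.0, 19.0], 0.28)]
lid_center []
bell_center [([184.0, 191.0, 18.0, 23.0], 0.57)]
jam_jar_center [([209.0, 228.0, 24.0, 20.0], 0.75)]
{'mtx': array([[325.1923,   0.    , 284.6299],
       [  0.    , 325.1923, 207.0308],
       [  0.    ,   0.    ,   1.    ]]), 'T_tool_cam': array([[-0.0001,  0.9529,  0.3032,  0.0778],
       [ 1.    , -0.0002,  0.0009,  0.0011],
       [ 0.0009,  0.3032, -0.9529, -0.1255],
       [ 0.    ,  0.    ,  0.    ,  1.    ]])} [179.996    0.0025 159.0454] 0.8
```

```bash
python3 - <<'E'
import cv2
a=cv2.imread("pics/scene0.png")[160:310,130:450];b=cv2.imread("pics/top0.png")[140:280,120:440]
cv2.imwrite("pics/c0.png",cv2.vconcat([cv2.resize(a,None,fx=2,fy=2,interpolation=2),cv2.resize(b,None,fx=2,fy=2,interpolation=2)]))
E
cat > h.py <<'E'
from station import robot, fingers, vision, workorder, recognise
import cv2, numpy as np
from scipy.spatial.transform import Rotation as R
np.set_printoptions(precision=4,suppress=True)
def ray(cam,uv,pose=None):
    k=vision.calibration(cam);M=k["mtx"]
    x=(uv[0]-M[0,2])/M[0,0];y=(uv[1]-M[1,2])/M[1,1]
    if cam=="wrist":
        r=np.hypot(x,y);s=np.sin(r)/max(r,1e-9)
        d=np.array([x*s,-y*s,-np.cos(r)]);T=k["T_tool_cam"]
        p,rot=pose;W=R.from_euler("xyz",rot,degrees=True).as_matrix()
        return p+W@T[:3,3],W@T[:3,:3]@d
    E=k["extrinsics"];return -E[:3,:3].T@E[:3,3],E[:3,:3].T@np.array([x,-y,-1])
def at(cam,uv,z,pose=None):
    o,d=ray(cam,uv,pose);return o+d*(z-o[2])/d[2]
def proj(pt,pose):
    k=vision.calibration("wrist");T=k["T_tool_cam"];M=k["mtx"];p,rot=pose
    W=R.from_euler("xyz",rot,degrees=True).as_matrix()
    c=T[:3,:3].T@(W.T@(np.asarray(pt)-p)-T[:3,3])
    v=np.array([c[0],-c[1]]);t=np.arctan2(np.hypot(*v),-c[2]);return M[:2,2]+M[0,0]*t*v/np.hypot(*v)
def pose(): return np.array(robot.current_tool_pos()),np.array(robot.current_eef_rot())
def snap(cam,name):
    p=pose();im=cv2.cvtColor(vision.grab_frame(cam),cv2.COLOR_RGB2BGR);cv2.imwrite(f"pics/{name}.png",im);return p,im
def look(name,p,z):
    return [(np.round(d["rect"]).tolist(),round(d["p"],2),at("wrist",d["rect"][:2],z,p)[:2].round(4).tolist()) for d in recognise(name,"wrist")][:3]
E
python3 - <<'E'
from h import *
for n,s,t,z in [("saucer",(320,226),(302,232),.007),("cup",(260,208),(280,181),.031),("filter",(211,224),(228,182),.024),("press",(168,281),(165,236),.025),("lid",(265,241),(254,224),.023),("bell",(162,250),(184,191),.031),("jam",(221,255),(209,228),.035)]:
    print(n,at("scene",s,z),at("top",t,z))
E
```

```text
saucer [ 0.4009 -0.206   0.007 ] [ 0.3965 -0.1906  0.007 ]
cup [ 0.5777 -0.1149  0.031 ] [ 0.5798 -0.1167  0.031 ]
filter [0.5902 0.0578 0.024 ] [0.5826 0.0708 0.024 ]
press [0.3884 0.3081 0.025 ] [0.3939 0.2983 0.025 ]
lid [ 0.4057 -0.0003  0.023 ] [ 0.4285 -0.02    0.023 ]
bell [0.5265 0.2507 0.031 ] [0.5532 0.2285 0.031 ]
jam [0.3987 0.149  0.035 ] [0.4175 0.1392 0.035 ]
```

View pics/c0.png

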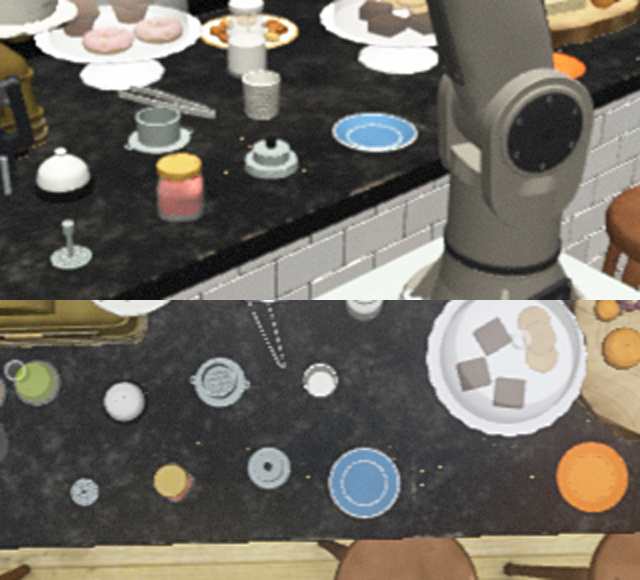

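Both views agree. The blue saucer is at about (0.40,-0.19), the cup at (0.58,-0.115), the filter at (0.585,0.065), the lid at (0.42,-0.01) and the press at (0.39,0.30). Tongs lie between the filter and the cup. An orange decoy saucer is at the right edge. I'll take closer wrist looks on the way.

```bash
python3 - <<'E'
from h import *
robot.move_to([0.45,0.1,0.35],[180,0,90])
robot.move_to([0.50,-0.13,0.27],[180,0,90])
p,im=snap("wrist","w1")
print(p)
for n,z in [("saucer",.012),("cup_center",.031),("filter_center",.024),("lid_center",.023)]: print(n,look(n,p,z))
E
```

```text
(array([ 0.5008, -0.1277,  0.27  ]), array([179.9861,  -0.0879,  90.1912]))
saucer [([207.0, 219.0, 98.0, 93.0], 0.65, [0.4022, -0.187])]
cup_center []
filter_center [([360.0, 28.0, 75.0, 56.0], 0.73, [0.5866, 0.0469]), ([209.0, 220.0, 93.0, 93.0], 0.69, [0.4072, -0.1842])]
lid_center [([229.0, 84.0, 66.0, 62.0], 0.59, [0.4376, -0.0222])]
```

View pics/w1.png

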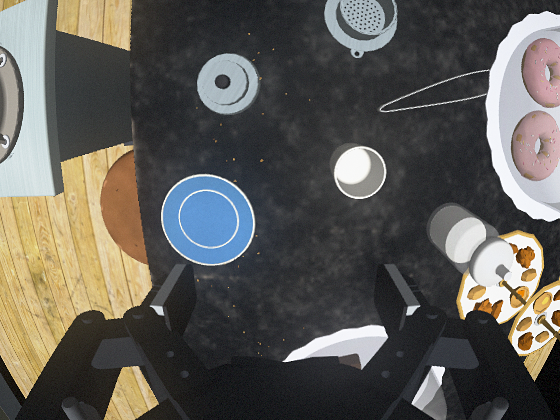

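The wrist view shows the saucer centred at about (209,220), the cup mouth ring at (360,173), and the lid at (228,83) with its knob at (222,82). The tongs' tip is at (382,109), and the milk bottle runs from its base at (455,230) to its top at (490,258).

```bash
python3 - <<'E'
from h import *
p=(np.array([ 0.5008, -0.1277,  0.27  ]), np.array([179.9861,  -0.0879,  90.1912]))
print("cup",at("wrist",(360,173),.062,p)); print("saucer",at("wrist",(208.5,220),.014,p), "well",at("wrist",(208.5,219),.006,p))
print("tongs",at("wrist",(382,109),.01,p),"bottle",at("wrist",(455,230),.0,p),"knob",at("wrist",(222,82),.046,p))
a=at("wrist",(162,220),.014,p);b=at("wrist",(255,220),.014,p);print("saucer dia",b[0]-a[0]," cup dia",(at("wrist",(386,173),.062,p)-at("wrist",(334,173),.062,p))[0])
c=at("wrist",(360,173),.062,p)
robot.move_to([c[0]-.01,c[1]-.0,.17],[180,0,90])
p,im=snap("wrist","w2");print(p);np.save("p2.npy",np.r_[p])
cv2.circle(im,tuple(int(v) for v in proj([c[0],c[1],.062],p)),3,(0,0,255),-1);cv2.imwrite("pics/w2.png",im)
print(look("cup_center",p,.045))
E
```

```text
cup [ 0.5811 -0.1169  0.062 ]
saucer [ 0.4043 -0.1881  0.014 ] well [ 0.4024 -0.1896  0.006 ]
tongs [ 0.6177 -0.0477  0.01  ] bottle [ 0.7475 -0.2089  0.    ] knob [ 0.4339 -0.0208  0.046 ]
saucer dia 0.1237870808456959  cup dia 0.05743921341282032
(array([ 0.5707, -0.1175,  0.1704]), array([-179.942 ,    0.0673,   89.9944]))
[([301.0, 206.0, 71.0, 85.0], 0.68, [0.5836, -0.118])]
```

View pics/w2.png

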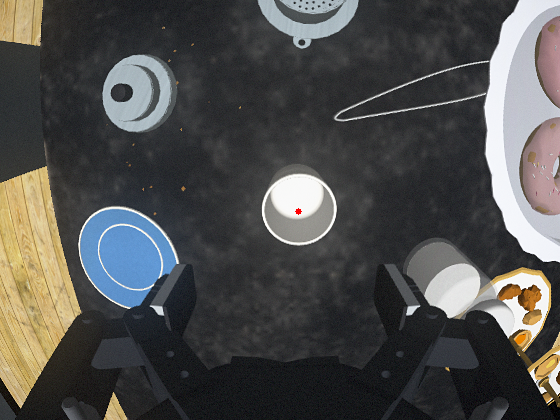

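The cup's mouth ring centre is at (299,209), within about 1 mm of the predicted red dot, and the fingers straddle it clear of the bottle and tongs. I'll grasp it and place it in the saucer.

```bash
cat >> h.py <<'E'
DOWN=[180,0,90]
def st(t): print(t,pose()[0],"gap",round(robot.current_finger_gap(),3),"F",np.round(robot.current_contact_force(),1),"t",round(robot.current_time_s(),1))
def lower(x,y,z0,z,f=4,v=.03):
    robot.line_to([x,y,z0],DOWN,velocity=.12); r=robot.line_to([x,y,z],DOWN,velocity=v,f_stop=f); st(f"stop={r}"); return r
E
python3 - <<'E'
from h import *
x,y=.5818,-.1158
robot.line_to([x,y,.10],DOWN); robot.line_to([x,y,.040],DOWN,velocity=.08)
st("at"); fingers.gripper_to(.45,30); st("grip")
robot.line_to([x,y,.14],DOWN); st("lift")
robot.line_to([.4035,-.1885,.14],DOWN,velocity=.2)
lower(.4035,-.1885,.065,.041)
fingers.gripper_to(.85); st("open")
robot.line_to([.4035,-.1885,.17],DOWN)
p,im=snap("wrist","w3");print(p);print(look("cup_center",p,.036),look("saucer",p,.012))
E
```

```text
at [ 0.5822 -0.1161  0.0403] gap 0.999 F [-1.1 -0.1 -0.4] t 6.0
grip [ 0.5822 -0.116   0.0408] gap 0.663 F [-1.3  0.2  2.9] t 6.4
lift [ 0.5809 -0.1153  0.1387] gap 0.659 F [-0.4 -0.5 -1.5] t 7.2
stop=True [ 0.4032 -0.1883  0.0456] gap 0.656 F [-0.8  0.2  4.2] t 9.7
open [ 0.4024 -0.1877  0.0449] gap 0.849 F [-0.1  0.1 -0.2] t 10.0
(array([ 0.4028, -0.1881,  0.1692]), array([-179.906 ,   -0.0349,   90.0048]))
[([286.0, 212.0, 76.0, 86.0], 0.85, [0.404, -0.196])] [([283.0, 194.0, 138.0, 132.0], 0.81, [0.4009, -0.1874])]
```

View pics/w3.png

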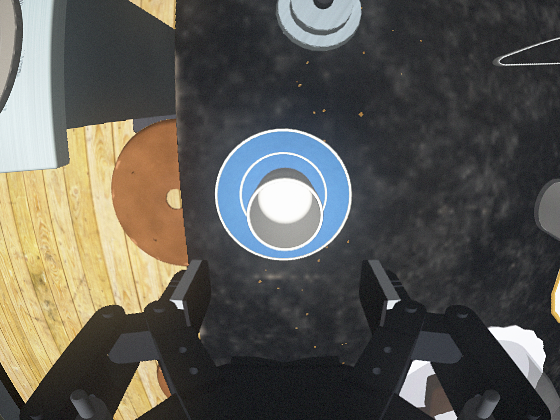

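The cup stands upright in the saucer, with its rim centre at (285.5,212) and the saucer at (283.5,194). Next is the filter.

```bash
python3 - <<'E'
from h import *
p=(np.array([ 0.4028, -0.1881,  0.1692]), np.array([-179.906 ,   -0.0349,   90.0048]))
print("cup",at("wrist",(285.5,212),.067,p),"saucer",at("wrist",(283.5,194.5),.014,p))
robot.move_to([.585,.055,.19],DOWN); fingers.gripper_to(1.0)
p,im=snap("wrist","w4");print(p);print(look("filter_center",p,.024))
E
```

```text
cup [ 0.4034 -0.1859  0.067 ] saucer [ 0.4016 -0.1872  0.014 ]
(array([0.5848, 0.0537, 0.1903]), array([179.9808,  -0.0071,  89.875 ]))
[([291.0, 174.0, 93.0, 110.0], 0.8, [0.5907, 0.0709])]
```

View pics/w4.png

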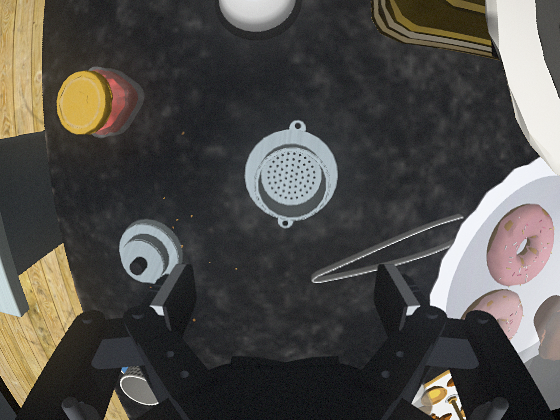

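The filter's flange circle is centred at about (291.5,174) and its chamber rim at about (295,182). The ears lie along y, and the tongs are clear, with their tip at (315,280).

```bash
python3 - <<'E'
from h import *
p=(np.array([0.5848, 0.0537, 0.1903]), np.array([179.9808,  -0.0071,  89.875 ]))
im=cv2.imread("pics/w4.png")
a=at("wrist",(291.5,174),.011,p);b=at("wrist",(295.,182),.048,p);print(a,b)
c=(a+b)/2
for r,z,col in [(.045,.011,(0,0,255)),(.0315,.048,(0,255,0))]:
    q=np.array([proj([c[0]+r*np.cos(t),c[1]+r*np.sin(t),z],p) for t in np.linspace(0,6.283,90)]).round().astype(int)
    cv2.polylines(im,[q],True,col,1)
cv2.imwrite("pics/w4b.png",cv2.resize(im[90:270,180:400],None,fx=3,fy=3))
E
```

```text
[0.5916 0.0682 0.011 ] [0.5938 0.0691 0.048 ]
```

View pics/w4b.png

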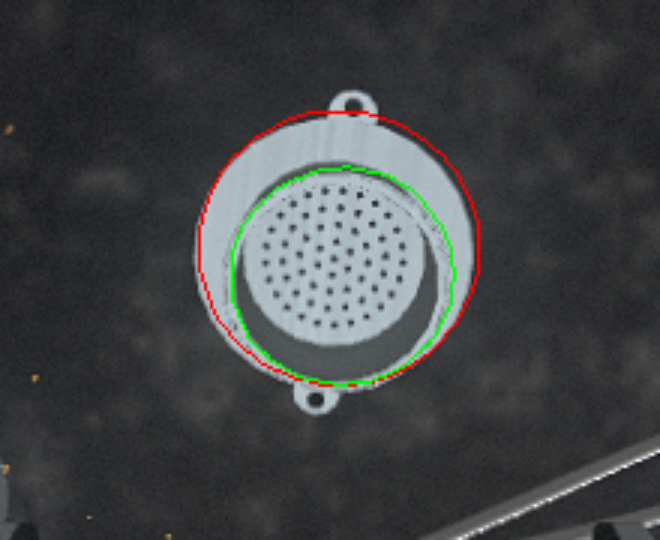

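The overlay shows the true centre about 1.5–2 mm left of and below my fit, so I'll use (0.591,0.067).

```bash
python3 - <<'E'
from h import *
x,y=.591,.067
robot.line_to([x,y,.10],DOWN); robot.line_to([x,y,.034],DOWN,velocity=.08)
st("at"); fingers.gripper_to(.5,30); st("grip")
robot.line_to([x,y,.17],DOWN,velocity=.2); st("lift")
robot.line_to([.4033,-.187,.17],DOWN,velocity=.25)
lower(.4033,-.187,.115,.087)
fingers.gripper_to(.95); st("open")
robot.line_to([.4033,-.187,.20],DOWN)
p,im=snap("wrist","w5");print(p);print(look("filter_center",p,.083))
E
```

```text
at [0.5915 0.0669 0.0345] gap 1.006 F [-0.2 -0.4 -0.1] t 14.5
grip [0.5917 0.067  0.0351] gap 0.736 F [-0.2  0.5  5. ] t 14.8
lift [0.5897 0.0673 0.1683] gap 0.732 F [ 0.3  0.1 -2.1] t 15.6
stop=True [ 0.4033 -0.1869  0.0932] gap 0.735 F [-0.6  1.4  5.8] t 18.4
open [ 0.4022 -0.1862  0.0923] gap 0.948 F [ 0.  -0.8 -0.4] t 18.7
(array([ 0.4027, -0.1866,  0.1992]), array([-179.9083,   -0.0357,   90.0025]))
[([289.0, 201.0, 106.0, 124.0], 0.67, [0.4059, -0.1802])]
```

View pics/w5.png

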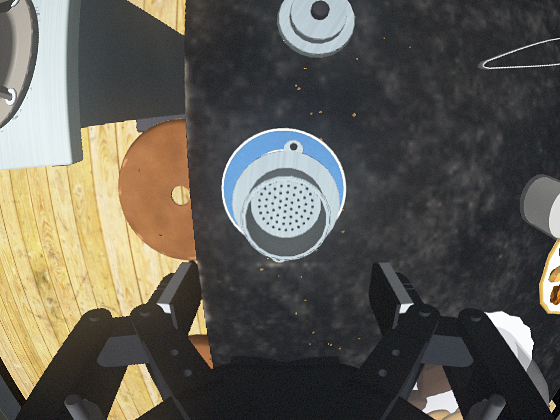

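The filter looks level on the cup: contact was at TCP 0.0932 against 0.0935 expected, with the rim centre at about (286,216). Next I'll refine its position with an overlay and look at the press.

```bash
cat >> h.py <<'E'
def rings(im,p,c,rz,s=2,h=110):
    for r,z in rz:
        q=np.array([proj([c[0]+r*np.cos(t),c[1]+r*np.sin(t),z],p) for t in np.linspace(0,6.283,90)]).round().astype(int)
        cv2.polylines(im,[q],True,(0,0,255),1)
    u,v=[int(max(h,k)) for k in proj([c[0],c[1],rz[-1][1]],p)]
    return cv2.resize(im[v-h:v+h,u-h:u+h],(400,400),interpolation=2)
E
python3 - <<'E'
from h import *
p=(np.array([ 0.4027, -0.1866,  0.1992]), np.array([-179.9083,   -0.0357,   90.0025]))
A=rings(cv2.imread("pics/w5.png"),p,(.4033,-.187),[(.045,.070),(.0315,.107)],h=80)
robot.move_to([.40,.10,.24],DOWN)
robot.move_to([.395,.295,.20],DOWN); 
p,im=snap("wrist","w6");print(p)
d=recognise("press_center","wrist");print([(np.round(e["rect"]),e["p"]) for e in d[:2]])
u=np.array(d[0]["rect"][:2]);c=at("wrist",u,.020,p)
print(c); B=rings(im,p,c,[(.024,.003),(.007,.05)],h=80)
cv2.imwrite("pics/w6b.png",cv2.hconcat([A,B]))
E
```

```text
(array([0.3964, 0.2923, 0.2002]), array([179.9488,   0.1038,  89.7894]))
[(array([288., 163.,  50.,  44.]), 0.89)]
[0.3995 0.3166 0.02  ]
```

View pics/w6b.png

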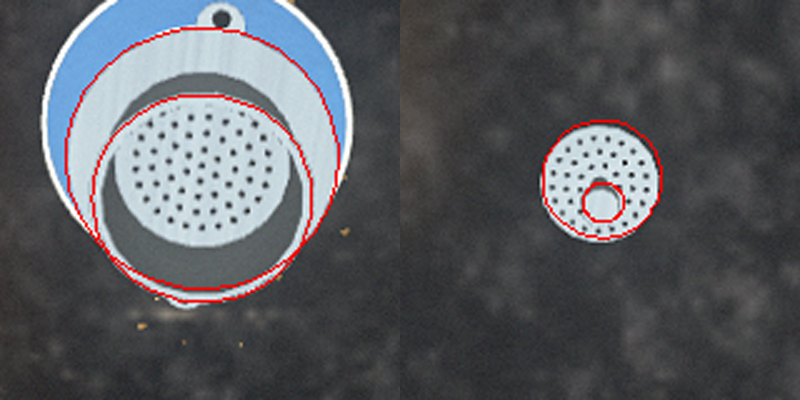

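On the left, the filter rings fit at (0.4033,-0.187). On the right, the press is about 1 mm left of and 1.5 mm below my ring, so I'll use (0.3985,0.3152).

```bash
python3 - <<'E'
from h import *
x,y=.3985,.3152
robot.line_to([x,y,.10],DOWN); fingers.gripper_to(.5); robot.line_to([x,y,.046],DOWN,velocity=.08)
st("at"); fingers.gripper_to(0.0,25); st("grip")
robot.line_to([x,y,.19],DOWN,velocity=.15); st("lift")
robot.line_to([.4033,-.1872,.19],DOWN,velocity=.25)
robot.pause(.3)
p,im=snap("wrist","w7");print(p)
cv2.imwrite("pics/w7.png",im)
E
```

```text
at [0.3989 0.3153 0.0463] gap 0.497 F [-0.7 -0.2  0.4] t 23.8
grip [0.3988 0.3156 0.0466] gap 0.148 F [-0.3 -1.   2.8] t 24.2
lift [0.3978 0.3147 0.189 ] gap 0.148 F [ 0.   0.  -1.5] t 25.3
(array([ 0.4034, -0.1868,  0.19  ]), array([179.9999,  -0.0094,  90.045 ]))
```

View pics/w7.png

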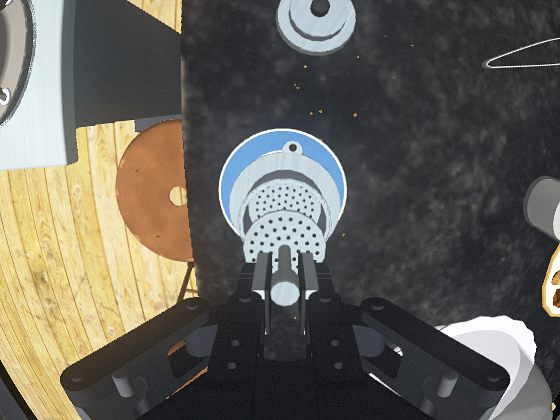

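The press hangs upright from its grip with its disc over the chamber (centre about (285,250)), so I'll lower it.

```bash
python3 - <<'E'
from h import *
print("disc px expected",proj([.4034,-.1868,.147],pose()))
r=lower(.4033,-.1872,.15,.110,f=3,v=.025)
if r and robot.current_tool_pos()[2]<.12:
    fingers.gripper_to(.33); st("open")
    robot.line_to([.4033,-.1872,.20],DOWN)
    p,im=snap("wrist","w8");print(p)
    A=rings(im,p,(.4033,-.1872),[(.0315,.107),(.007,.12)],h=80)
    fingers.gripper_to(.5)
    robot.move_to([.432,-.035,.20],DOWN)
    p,im=snap("wrist","w9");print(p)
    d=recognise("lid_center","wrist");print([(np.round(e["rect"]),e["p"],at("wrist",e["rect"][:2],.015,p)) for e in d[:2]])
    B=rings(im,p,(.4339,-.0208),[(.0385,0.001),(.0265,.03),(.008,.046)],h=80)
    cv2.imwrite("pics/w9b.png",cv2.hconcat([A,B]))
E
```

```text
disc px expected [284.2988 248.3779]
stop=True [ 0.4032 -0.1872  0.1157] gap 0.15 F [ 0.7 -0.2  3.5] t 29.5
open [ 0.4022 -0.1864  0.1148] gap 0.329 F [-0.2  0.3 -0.2] t 29.8
(array([ 0.4028, -0.1867,  0.1994]), array([-179.9391,   -0.0393,   90.0166]))
(array([ 0.432 , -0.0352,  0.2   ]), array([-179.9976,    0.0507,   90.0519]))
[(array([288., 168.,  76.,  74.]), 0.83, array([ 0.4351, -0.0165,  0.015 ]))]
```

View pics/w9b.png

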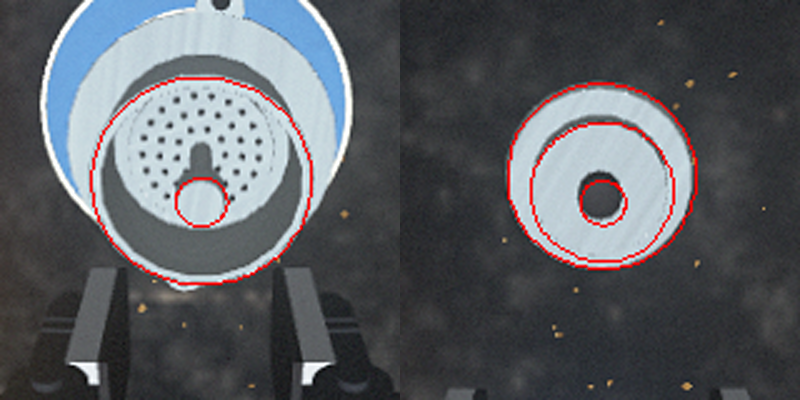

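The press lies on the chamber floor: contact was at 0.1157 against 0.116 expected, and its grip is centred in the ring. The lid rings fit at (0.4337,-0.0206). Now the lid.

```bash
python3 - <<'E'
from h import *
x,y=.4337,-.0207
robot.line_to([x,y,.10],DOWN); robot.line_to([x,y,.050],DOWN,velocity=.08)
st("at"); fingers.gripper_to(0.0,30); st("grip")
robot.line_to([x,y,.21],DOWN,velocity=.15); st("lift")
robot.line_to([.4033,-.1871,.21],DOWN,velocity=.15)
robot.pause(.3)
r=lower(.4033,-.1871,.175,.142,f=4,v=.025)
p,im=snap("wrist","w10")
cv2.imwrite("pics/w10.png",cv2.hconcat([im[80:380,130:430]]))
s,sim=snap("scene","s10")
cv2.imwrite("pics/w10.png",cv2.hconcat([im[80:380,130:430],cv2.resize(sim[170:270,260:360],(300,300),interpolation=2)]))
E
```

```text
at [ 0.4341 -0.0209  0.0502] gap 0.498 F [-0.2 -0.1  0.7] t 33.2
grip [ 0.4341 -0.0207  0.0505] gap 0.168 F [-0.8 -0.2  4.3] t 33.6
lift [ 0.4329 -0.0206  0.2092] gap 0.169 F [-0.1 -0.  -1. ] t 34.8
stop=True [ 0.4032 -0.1871  0.1464] gap 0.168 F [-0.  -0.7  5.4] t 37.9
```

View pics/w10.png

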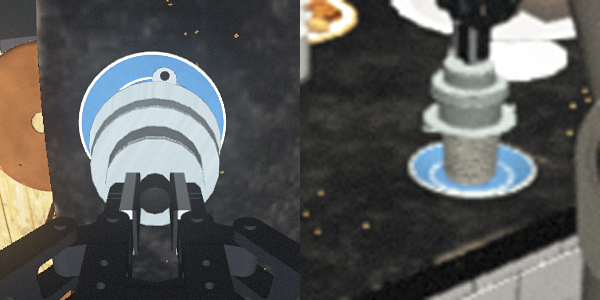

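Contact was at 0.1464 against about 0.147 expected, so the lid is home, and the stack stands straight in the scene view. I'll release and check.

```bash
python3 - <<'E'
from h import *
fingers.gripper_to(.45); robot.line_to([.4033,-.1871,.23],DOWN,velocity=.1)
robot.move_to([.42,-.02,.25],DOWN)
p,im=snap("wrist","w11"); s,sim=snap("scene","s11"); st("end")
A=rings(im.copy(),p,(.4033,-.1871),[(.062,.014),(.0385,.097),(.0265,.127),(.008,.143)],h=90)
cv2.imwrite("pics/f.png",cv2.hconcat([A,cv2.resize(sim[150:290,220:360],(400,400),interpolation=2)]))
E
```

```text
end [ 0.4197 -0.0222  0.2498] gap 0.447 F [ 0.1 -1.2 -0.5] t 40.1
```

View pics/f.png

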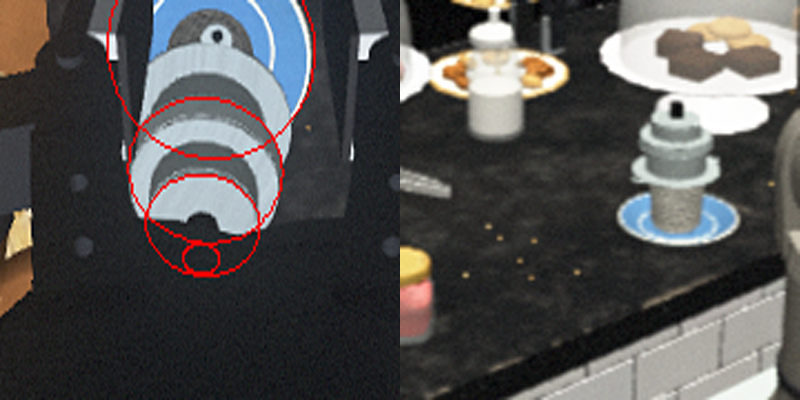

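The scene view shows the stack upright in the saucer with the lid level. In the wrist view, the skirt and crown match the predicted rings. Handing in.

```bash
python3 -c "
from station import workorder
print(workorder.close_job())"
```

```text
the job is handed in; nothing more can be done
None
```

The dripper is back together and the job is handed in: cup in the blue saucer, then filter, press and lid, each upright and set down within 1 mm of its expected seated height, in about 40 s with the bell and jam jar untouched.

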